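# Find the rattling candle carton and hold it out

## Robot

A 7-joint arm with a two-finger parallel gripper is mounted at the origin on the work surface. World frame = base frame: x ahead of the robot, y to its left, z up, the work surface at z = 0. Lengths are in mm, angles in rad, forces in N, time in s.
With the tool pointing down it reaches from about 400 to 850 mm from the base axis. Payload 10.4 kg.
Tool frame: the origin (TCP) lies between the finger pads, 19 mm behind the fingertips; this is the grasp point; z points along the fingers, y is the direction in which the jaws open and shut (so a half turn about z gives the same grasp; the last joint's range is limited). The gripper opens to 85 mm and grips with 20 to 120 N. Pads are 22 mm wide; open, the fingers measure 114 mm over their backs; the gripper's body (76 mm by 85 mm) begins 54 mm behind the grasp point. The pads swing forward as they close: fully open they stand 13 mm farther back than shut.
Start: joints at [-1.311, 0.332, -0.065, 1.46, 0.022, 1.35, -0.088], TCP at [174.39, 600.198, 250.038] pointing down, gripper open.
Joint ranges: [-2.6, 2.6], [-0.5, 2.12], [-1.47, 1.34], [0.16, 2.42], [-1.27, 4.41], [0.06, 2.06], [-2.6, 2.6]. Speed limits (rad/s): [2.22, 2.22, 2.79, 2.79, 3.14, 3.14, 3.14].

## Interface

Orientations are given as a unit quaternion [w, x, y, z].
In Python, from workcell import r, imaging gives the robot as it stands. The module is installed in compiled form; this text tells all that it offers.
- The arm moves only by the tool arm_command, never from a script. Its arguments are lists of equal length, an entry for each row: "slide": the shift along the tool's x, y, z in cm, a list of three; "twist": the turn about the tool's z in rad. In form: {"slide": [[tx, ty, tz], ...], "twist": [twist, ...]}. A call has 1 to 5 rows; each row shifts and turns the commanded pose from where the row before left it, along the tool's axes as they then stand; what a row does not reach is not made up. A row lasts 1/12 s, in which the tool goes at most 41.7 mm and 7.16 degrees, less where a joint would pass 70% of its speed; a pose out of reach is approached as far as the arm can. A call is refused whole if a number of a shift passes 4.17 or a number of a turn 0.125, either way. A call with a gripper value outside its range is refused whole. "jaw" is the opening, from 0 (shut) to 1 (fully open), set as the call begins (left out, the last holds). The fingers move at their own pace and stop on an object; "grip_force" is the grip in N (left out, the last holds). Time passes only in rows, so rows that do not move let the fingers close. It gives the time, the measured TCP pose, the force and the opening at its end, in the units of the state.
- r.observe(): the state, without advancing time (a new reading comes with each control period).
- imaging.grab_frame(name): name is "scene" or "top"; returns the picture (420x560x3 uint8, red, green, blue); there is no depth.
- imaging.camera_model(name): a dict with "camera_matrix" (3x3 intrinsics, pixels), "cam_to_world" (4x4, takes a point from camera to world coordinates). Camera axes: x right, y up, looking along -z (the intrinsics and any distortion apply to the point x, -y, -z); pixel columns grow to the right and rows downward; lengths in mm; the calibration is good to about 2 mm. A picture is of the moment at which its call begins. camera_model takes no time and is no camera call.
- r.close_job(): hands the job in, once; it reports no verdict.
Trained networks look in the newest picture that a camera, given by its name, has taken for a name from the list of things; names that differ only in an ending like _2 or _b are one class to them, and where a whole thing is asked for, a point or a joint stands for the part that bears it (a point fixed in the world has none). Each returns a list of dicts, best first, with "confidence" (0 to 1); they miss things now and then, are a little off and sometimes report something else, mostly with a low value. They report only what shows in the picture. A call takes as long as a camera call.
- imaging.boxes_of(camera, target): "location" ([row, column] in pixels, amid what is visible of it).
- imaging.regions_of(camera, target): "region" (420x560 bool, what is visible of it) and "location" ([row, column] in pixels, amid what is visible of it).
- imaging.place_of(camera, target): "location" ([row, column] in pixels: a listed point, or the origin of a listed thing).
The state is a dict: "time_s": time; "joint_positions": joint angles; "joint_velocities": joint speeds; "joint_torque": joint torques, N m; "ee_pos": TCP position; "eef_rot": TCP orientation; "ft_force": force on the tool from outside, world axes, zero at the start; "torque": the same for the moment, N m; "width": finger opening in mm.
Only numpy, scipy, OpenCV 4.12 (cv2) and the standard library are available. Lean on these libraries where they do the work, as an engineer would, in place of code of your own. Each camera call takes 0.05 s, during which the arm holds its last target. There are 200 camera calls.

## Task

The blower is too loud to hear anything: before you touch the cartons, switch it off by turning the isolator's handle anticlockwise to its off position. Then find the one of the three sealed cartons on the tray that was packed without tissue, so that its candle rolls about inside: pick them up one at a time and tip or shake them end to end, to and fro, until you have the one that rattles, putting any quiet ones back upright on the tray where they stood. Hold the rattling one out level in front of the tray for the packer to take, its middle past the tray's far edge and its underside at least 10 cm above the bench, and finish still holding it there; leave everything else on the bench alone.

Things in the scene. Friction and masses are not known exactly. Their poses are not given: they have to be found in the camera images.
- handle (a joint): rotary handle of the isolator, rad: 0 = off (bar square to the conduit that leaves the box towards the blower), 1.571 = on (bar in line with the conduit). Falls as the handle turns anticlockwise seen from above. A spring detent: let go past the middle (0.785) it snaps home; 0.12 N m turns it
- handle_grip (a point): gripping point of the isolator's handle, on its vertical axis, 7 mm below the top of the bar and 101 mm above the bench; put the TCP here, pointing down. x = along the bar (turns with the handle), z up. The bar is 64 mm long, 14 mm thick, 30 mm high, black, over a 50 mm round boss whose top lies 23 mm below this point
- isolator: grey isolator box, 92 x 92 mm, 62 mm high, screwed to the bench at the left, with the blower joined to it by a 200 mm conduit towards its +y; the blower (270 mm high) stands 0.24 to 0.42 m from the box's middle on that side. Origin: under the middle of the box
- tray: aluminium sheet pan on the bench, fixed, 200 mm (x, away from the robot) x 420 mm (y), floor 3 mm thick, rim 17 mm high all round. Origin: under its middle; its far edge lies at its own x = +100 mm. The cartons stand in a row along its y
- carton_a: sealed kraft carton, 124 mm long (its x, away from the robot) x 66 mm wide (its y) x 58 mm high, about 0.25 kg, rigid, upright on the tray, paper tape lengthwise over its top, like the other two. Grip it from above across its width at mid-length, 30 to 60 N. Origin: centre of its underside. Left end of the row (tray y = +135 mm).
- carton_b: carton like carton_a, middle of the row (tray y = 0). In whichever carton rattles, a 46 mm round candle of about 0.16 kg lies crosswise and rolls up to 35 mm either way along x when tipped over about 0.15 rad or shaken lengthwise: it knocks on the ends and shifts the moment on the tool by about 0.11 N m from end to end; set level gently, it stays at that end. In the quiet ones nothing moves
- carton_c: same kind of carton, same size and frame, right end of the row (tray y = -135 mm)
- jar_a: amber glass candle jar with black lid, 72 mm diameter, 84 mm high, standing on the bench left of and beyond the tray; origin under its centre. Bystander
- jar_b: the same kind of jar, standing on the bench right of and beyond the tray. Bystander
- sample_tin: small aluminium sample tin, 41 mm diameter, 22 mm high, standing on the tray in the gap between carton_a and carton_b, near their far ends (about 55 mm beyond the row's middle line); origin under its centre. Bystander
- wick_spool: wooden spool of wick, 42 mm diameter, 32 mm high, standing on the tray in the gap between carton_b and carton_c, near their near ends (about 55 mm before the row's middle line); origin under its centre. Bystander
- tape_roll: roll of brown packing tape lying flat on the bench, 96 mm diameter, 48 mm high; origin under its centre. Bystander
- pitcher: steel pouring pitcher, 110 mm diameter, 140 mm high, with a handle on its +y side, right of the tray; origin under its centre. Bystander
- lids: stack of four black jar lids, 74 mm diameter, 52 mm high, on the bench beyond the tray; origin under its centre. Bystander

How it is judged (in metres and radians):
On the way, in this order (a step that is already met when the one before it is completed fails the run):
1. the isolator handle is turned to off while all three cartons still stand untouched (value of joint handle below 0.15 rad and distance of each of carton_a, carton_b, carton_c from where it was at the start of the episode below 0.02 m), for 0.2 s.
2. the rattling carton is off the tray and its candle has run to one of its ends (((distance between candle_c0 and carton_a below 0.065 m and height (world z) of carton_a above 0.04 m and (x of candle_c0 in the frame of carton_a above 0.02 m or x of candle_c0 in the frame of carton_a below -0.02 m)) or (distance between candle_c0 and carton_b below 0.065 m and height (world z) of carton_b above 0.04 m and (x of candle_c0 in the frame of carton_b above 0.02 m or x of candle_c0 in the frame of carton_b below -0.02 m)) or (distance between candle_c0 and carton_c below 0.065 m and height (world z) of carton_c above 0.04 m and (x of candle_c0 in the frame of carton_c above 0.02 m or x of candle_c0 in the frame of carton_c below -0.02 m)))).
3. and, still off the tray, its candle has run back to the middle (((distance between candle_c0 and carton_a below 0.065 m and height (world z) of carton_a above 0.04 m and x of candle_c0 in the frame of carton_a between -0.012 and 0.012 m) or (distance between candle_c0 and carton_b below 0.065 m and height (world z) of carton_b above 0.04 m and x of candle_c0 in the frame of carton_b between -0.012 and 0.012 m) or (distance between candle_c0 and carton_c below 0.065 m and height (world z) of carton_c above 0.04 m and x of candle_c0 in the frame of carton_c between -0.012 and 0.012 m))).
At the end, for the whole second after the job is handed in: Handle off (<0.15 rad). The loose-candle carton gripped (>2 N), still, within 0.25 rad of level, underside >0.10 m above the bench, middle past the tray's far edge (>0.10 m beyond its middle, <0.21 m aside), off the tray. The quiet two upright on the tray floor, let go, <50 mm from the row line (value of joint handle below 0.15 rad and ((distance between candle_c0 and carton_a below 0.065 m and contact force between the fingers and carton_a above 2 N and contact force between carton_a and tray below 0.1 N and height (world z) of carton_a above 0.1 m and x of carton_a in the frame of tray above 0.1 m and y of carton_a in the frame of tray between -0.21 and 0.21 m and angle between carton_a's own z axis and vertical below 0.25 rad and linear speed of carton_a below 0.03 m/s and (z of carton_b in the frame of tray between -0.005 and 0.012 m and angle between carton_b's own z axis and vertical below 0.1 rad and linear speed of carton_b below 0.02 m/s and contact force between the fingers and carton_b below 0.2 N and x of carton_b in the frame of tray between -0.05 and 0.05 m and y of carton_b in the frame of tray between -0.18 and 0.18 m) and (z of carton_c in the frame of tray between -0.005 and 0.012 m and angle between carton_c's own z axis and vertical below 0.1 rad and linear speed of carton_c below 0.02 m/s and contact force between the fingers and carton_c below 0.2 N and x of carton_c in the frame of tray between -0.05 and 0.05 m and y of carton_c in the frame of tray between -0.18 and 0.18 m)) or (distance between candle_c0 and carton_b below 0.065 m and contact force between the fingers and carton_b above 2 N and contact force between carton_b and tray below 0.1 N and height (world z) of carton_b above 0.1 m and x of carton_b in the frame of tray above 0.1 m and y of carton_b in the frame of tray between -0.21 and 0.21 m and angle between carton_b's own z axis and vertical below 0.25 rad and linear speed of carton_b below 0.03 m/s and (z of carton_a in the frame of tray between -0.005 and 0.012 m and angle between carton_a's own z axis and vertical below 0.1 rad and linear speed of carton_a below 0.02 m/s and contact force between the fingers and carton_a below 0.2 N and x of carton_a in the frame of tray between -0.05 and 0.05 m and y of carton_a in the frame of tray between -0.18 and 0.18 m) and (z of carton_c in the frame of tray between -0.005 and 0.012 m and angle between carton_c's own z axis and vertical below 0.1 rad and linear speed of carton_c below 0.02 m/s and contact force between the fingers and carton_c below 0.2 N and x of carton_c in the frame of tray between -0.05 and 0.05 m and y of carton_c in the frame of tray between -0.18 and 0.18 m)) or (distance between candle_c0 and carton_c below 0.065 m and contact force between the fingers and carton_c above 2 N and contact force between carton_c and tray below 0.1 N and height (world z) of carton_c above 0.1 m and x of carton_c in the frame of tray above 0.1 m and y of carton_c in the frame of tray between -0.21 and 0.21 m and angle between carton_c's own z axis and vertical below 0.25 rad and linear speed of carton_c below 0.03 m/s and (z of carton_a in the frame of tray between -0.005 and 0.012 m and angle between carton_a's own z axis and vertical below 0.1 rad and linear speed of carton_a below 0.02 m/s and contact force between the fingers and carton_a below 0.2 N and x of carton_a in the frame of tray between -0.05 and 0.05 m and y of carton_a in the frame of tray between -0.18 and 0.18 m) and (z of carton_b in the frame of tray between -0.005 and 0.012 m and angle between carton_b's own z axis and vertical below 0.1 rad and linear speed of carton_b below 0.02 m/s and contact force between the fingers and carton_b below 0.2 N and x of carton_b in the frame of tray between -0.05 and 0.05 m and y of carton_b in the frame of tray between -0.18 and 0.18 m)))); the arm keeps its last pose, push and grip.
It fails at once if a bystander (jars, sample tin, wick spool, tape roll, pitcher, lids) is pushed or lifted more than 30 mm (distance of any of jar_a, jar_b, sample_tin, wick_spool, tape_roll, pitcher, lids from where it was at the start of the episode above 0.03 m).
It also fails if it takes over 72 s, if anything falls off the work surface, if the arm or the gripper's body presses on something with over 40 N, if the wrist force passes 120 N, or if a joint passes its speed limit or range.

## Working session

There is one attempt and no reset: what is moved stays moved. The work goes in short steps, Python scripts to look and compute and a tool call to move; the robot and the scene stay as the last step left them, time stands still between calls to the robot, and variables do not carry over. Pictures are saved under pics/ and viewed, about 8 in all and at most 12, crops included, and the job is handed in when it is done.

Besides the shell and the picture viewer there is one more tool, called after "Call:" as name(argument=value, ...), one argument or row to a line, values as JSON. arm_command: Moves the arm, as the interface text tells. Its arguments: {"type":"object","properties":{"slide":{"type":"array"},"twist":{"type":"array"},"jaw":{"type":"number"},"grip_force":{"type":"number"}},"required":["slide","twist"]}

```bash
mkdir -p pics
cat > h.py <<'E'
import numpy as np, cv2
from workcell import r, imaging
from scipy.spatial.transform import Rotation as R
def proj(cam,P):
    m=imaging.camera_model(cam);K=np.array(m["camera_matrix"]);T=np.linalg.inv(np.array(m["cam_to_world"]))
    p=T[:3,:3]@np.array(P,float)+T[:3,3];p=np.array([p[0],-p[1],-p[2]]);q=K@p;return q[:2]/q[2]
def unproj(cam,rc,z):
    m=imaging.camera_model(cam);K=np.array(m["camera_matrix"]);T=np.array(m["cam_to_world"])
    d=np.linalg.inv(K)@np.array([rc[1],rc[0],1.]);d=T[:3,:3]@np.array([d[0],-d[1],-d[2]])
    o=T[:3,3];return o+d*(z-o[2])/d[2]
def st():
    s=r.observe();q=s["eef_rot"];M=R.from_quat([q[1],q[2],q[3],q[0]]).as_matrix()
    return s,M
E
python3 - <<'E'
from h import *
s,M=st();print(s["time_s"],s["ee_pos"],M.round(3).tolist(),s["torque"],s["width"])
a=imaging.grab_frame("scene");b=imaging.grab_frame("top")
cv2.imwrite("pics/scene.png",a[:,:,::-1]);cv2.imwrite("pics/top.png",b[:,:,::-1])
print(imaging.camera_model("top"),imaging.camera_model("scene"))
zs=dict(handle_grip=101,isolator=0,tray=0,carton_a=3,sample_tin=3,wick_spool=3,jar_a=0,tape_roll=0,pitcher=0,lids=0)
for n,z in zs.items():
  for c in("top","scene"):
    for d in imaging.place_of(c,n): print(n,c,round(d["confidence"],2),np.round(d["location"],1),unproj(c,d["location"],z).round(1))
E
```

```text
0.0 [174.3400278  599.83330306 249.21154954] [[-0.96, 0.279, -0.0], [0.279, 0.96, -0.001], [-0.0, -0.001, -1.0]] [-0.06124656 -0.03199547  0.01311791] 85.14740606342016
{'camera_matrix': array([[532.77554475,   0.        , 284.68627315],
       [  0.        , 532.77554475, 206.05104372],
       [  0.        ,   0.        ,   1.        ]]), 'cam_to_world': array([[-1.99287722e-02,  9.94762582e-01, -1.00250931e-01,
         3.83751545e+02],
       [-9.99780822e-01, -2.04712914e-02, -4.38569962e-03,
        -8.61249031e+01],
       [-6.41499589e-03,  1.00141556e-01,  9.94952520e-01,
         1.63152076e+03],
       [ 0.00000000e+00,  0.00000000e+00,  0.00000000e+00,
         1.00000000e+00]])} {'camera_matrix': array([[407.00221008,   0.        , 276.53758458],
       [  0.        , 407.00221008, 213.39813077],
       [  0.        ,   0.        ,   1.        ]]), 'cam_to_world': array([[ 3.71601913e-01, -6.50023054e-01,  6.62858996e-01,
         1.21967294e+03],
       [ 9.28208965e-01,  2.74312983e-01, -2.51357324e-01,
        -3.47391815e+02],
       [-1.84427733e-02,  7.08676525e-01,
[... 1368 characters left out ...]
649.6 -355.8    3. ]
wick_spool scene 0.23 [227.2 281.1] [500.4 -62.2   3. ]
jar_a top 0.89 [172.8 369.4] [ 646.1 -343.1    0. ]
jar_a top 0.72 [174.  189.1] [654.1 215.4   0. ]
jar_a scene 0.81 [304.3 186.7] [ 642.5 -361.6   -0. ]
jar_a scene 0.66 [234.5 396.5] [644.6 217.8   0. ]
tape_roll top 0.61 [283.  396.9] [ 306.9 -414.2    0. ]
pitcher top 0.89 [190.5 427. ] [ 587.3 -518.4    0. ]
pitcher top 0.63 [175.3 371. ] [ 638.2 -347.7    0. ]
pitcher scene 0.89 [309.3 116.8] [ 592.8 -517.2    0. ]
lids top 0.65 [177.3 188.4] [643.8 217.5   0. ]
lids top 0.59 [146.6 256.1] [736.    6.4   0. ]
lids scene 0.8 [285.5 345.9] [739.2  10.6   0. ]
lids scene 0.57 [306.1 189.8] [ 650.1 -356.     0. ]
```

Run:
```python
import cv2
a=cv2.imread("pics/scene.png");b=cv2.imread("pics/top.png")
cv2.imwrite("pics/s1.png",cv2.resize(a,(800,600)))
cv2.imwrite("pics/t1.png",cv2.resize(b[130:310,70:390],(800,450),interpolation=cv2.INTER_CUBIC))
cv2.imwrite("pics/t2.png",cv2.resize(b[170:250,90:190],(750,600),interpolation=cv2.INTER_CUBIC))
```

```text
(no output)
```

View pics/s1.png

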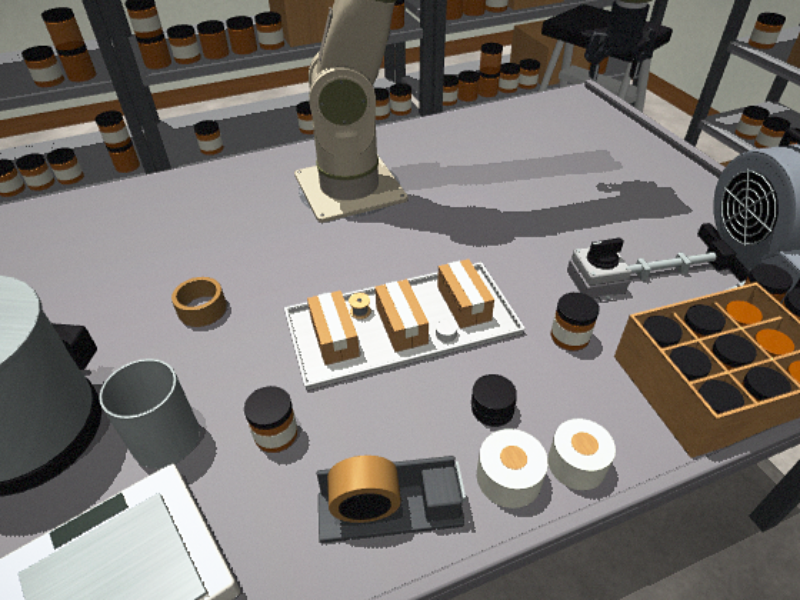

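View pics/t1.png

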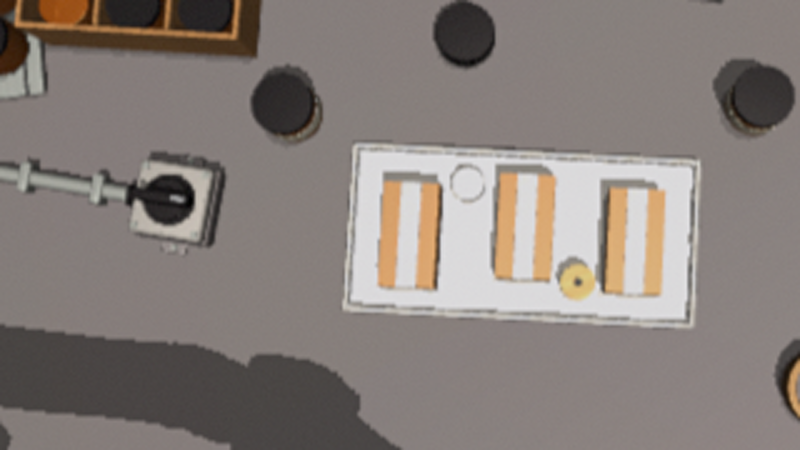

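View pics/t2.png

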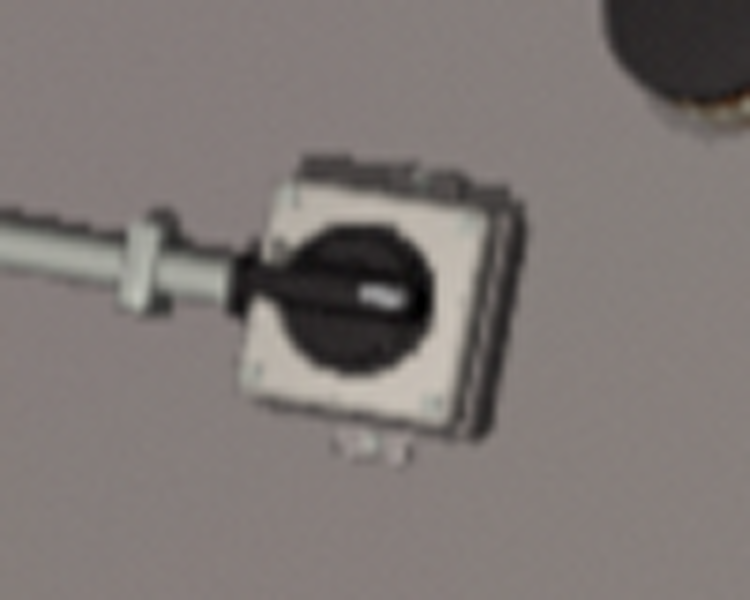

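The scene view shows the cartons upright in a row, with the tin and spool in the gaps between them. The top crop shows the black bar at about px (col 137, row 209), in line with the conduit, so the isolator is on. Next I'll refine the poses.

```bash
cat > refine.py <<'E'
from h import *
def cartons():
    imaging.grab_frame("top");out=[]
    for d in imaging.regions_of("top","carton_a"):
        m=d["region"].astype(np.uint8)
        c=max(cv2.findContours(m,cv2.RETR_EXTERNAL,cv2.CHAIN_APPROX_NONE)[0],key=cv2.contourArea)
        w=np.array([unproj("top",(p[0][1],p[0][0]),61)[:2] for p in c],np.float32)
        q=cv2.minAreaRect(w);out.append((round(d["confidence"],2),np.round(q[0],1),np.round(q[1],1),round(q[2],1)))
    return out
if __name__=="__main__":
    for o in cartons():print(o)
    def t2(x,y,z):return unproj("top",(170+y/7.5-.43,90+x/7.5-.43),z)[:2].round(1)
    print("boss",t2(357,298,78));print("box",[t2(x,y,62) for x,y in((288,180),(487,207),(452,425),(243,393))])
    print("conduit",t2(0,238,40),t2(225,277,40));print("bar",t2(250,283,108),t2(430,300,108))
    def t1(x,y,z):return unproj("top",(130+y/2.5-.3,70+x/2.5-.3),z)[:2].round(1)
    print("tray",[t1(x,y,17) for x,y in((352,145),(698,160),(691,326),(345,310))])
    print("conduit far",t1(0,171,40))
    for n in("handle","tray","isolator"):
        for d in imaging.regions_of("top",n)[:1]:
            m=d["region"].astype(np.uint8);c=max(cv2.findContours(m,cv2.RETR_EXTERNAL,cv2.CHAIN_APPROX_NONE)[0],key=cv2.contourArea)
            w=np.array([unproj("top",(p[0][1],p[0][0]),{"handle":100,"tray":17,"isolator":62}[n])[:2] for p in c],np.float32);print(n,d["confidence"],cv2.minAreaRect(w))
E
python3 refine.py
```

```text
(0.78, array([491.9,  74. ]), array([ 73.2, 125.1]), 86.7)
(0.78, array([498.4, -63.1]), array([ 66.2, 125.8]), 85.7)
(0.77, array([ 478.5, -192.9]), array([ 71. , 130.5]), 86.1)
boss [539.6 353.7]
box [array([588.8, 386. ]), array([576.4, 306.9]), array([490.2, 320.3]), array([504.5, 402.9])]
conduit [570.6 508.2] [553.  417.5]
bar [543.2 386.4] [535.2 317.1]
tray [array([607.5, 146.8]), array([ 580.3, -275.6]), array([ 379. , -260.7]), array([406.6, 156.4])]
conduit far [581.5 568.4]
handle 0.71 ((305.9300231933594, -399.8233947753906), (96.58277130126953, 90.32071685791016), 87.81137084960938)
tray 0.8 ((491.79425048828125, -59.99790954589844), (428.2566223144531, 206.84976196289062), 85.92511749267578)
isolator 0.91 ((643.480712890625, 533.2559814453125), (485.43572998046875, 314.3918151855469), 87.91524505615234)
```

Call:
arm_command(
  slide=[
    [-3.8,-1.2,0],
    [-3.8,-1.2,0],
    [-3.8,-1.2,0],
    [-3.8,-1.2,0],
    [-3.8,-1.2,0],
  ],
  twist=[0,0,0,0,0],
  jaw=1,
  grip_force=40,
)

```text
time_s: 1.77
ee_pos: [341.5, 488.3, 250.3]
eef_rot: [0.0, 0.141, 0.99, 0.0]
ft_force: [0.7, 0.8, 0.7]
width: 85.3
```

Call:
arm_command(
  slide=[
    [-3.8,-1.2,0],
    [-3.8,-1.2,0],
    [-3.8,-1.2,0],
    [-3.8,-1.2,0],
    [-3.8,-1.2,0],
  ],
  twist=[0,0,0,0,0],
)

```text
time_s: 2.18
ee_pos: [507.3, 377.6, 250.3]
eef_rot: [0.0, 0.141, 0.99, 0.0]
ft_force: [0.6, 0.0, -0.1]
width: 85.5
```

Call:
arm_command(
  slide=[
    [-3.8,-1.2,0],
    [0,0,1],
    [0,0,1],
    [0,0,1],
    [0,0,1],
  ],
  twist=[0,0.122,0.122,0.122,0.122],
)

```text
time_s: 2.6
ee_pos: [539.1, 356.6, 209.5]
eef_rot: [-0.0, 0.379, 0.925, 0.0]
ft_force: [-0.4, -0.2, 1.0]
width: 85.2
```

Call:
arm_command(
  slide=[
    [0,0,1],
    [0,0,1],
    [0,0,1],
    [0,0,1],
    [0,0,1],
  ],
  twist=[0.122,0.122,0.122,0.122,0.122],
)

```text
time_s: 3.02
ee_pos: [538.9, 356.9, 159.6]
eef_rot: [-0.0, 0.639, 0.769, 0.0]
ft_force: [0.6, 1.3, -0.3]
width: 85.2
```

Call:
arm_command(
  slide=[
    [0,0,0],
    [0,0,0],
    [0,0,0],
    [0,0,0],
  ],
  twist=[0.122,0.122,0.122,0],
)

```text
time_s: 3.35
ee_pos: [538.8, 357.0, 159.9]
eef_rot: [0.0, 0.768, 0.64, -0.0]
ft_force: [0.6, 0.4, -0.4]
width: 85.3
```

```bash
cat > go.py <<'E'
from h import *
import sys
# print tool-frame shift (cm) and twist to a target x y z, tool-x angle (deg)
s,M=st();t=np.array(list(map(float,sys.argv[1:4])));yaw=np.radians(float(sys.argv[4]))
a=np.arctan2(M[1,0],M[0,0]);d=(a-yaw+np.pi)%(2*np.pi)-np.pi
print("t",round(s["time_s"],2),"pos",np.round(s["ee_pos"],1),"xang",round(np.degrees(a),1),"w",round(s["width"],1),"tool cm",(M.T@(t-s["ee_pos"])/10).round(2),"twist",round(d,3),"F",np.round(s["ft_force"],2),"T",np.round(s["torque"],3),"j",np.round(s["joint_positions"],2))
E
python3 go.py 540 354 101 80
python3 - <<'E'
from h import *
b=imaging.grab_frame("top");cv2.imwrite("pics/t3.png",cv2.resize(b[150:270,80:240],(800,600),interpolation=cv2.INTER_CUBIC))
E
```

```text
t 3.35 pos [538.8 357.  159.9] xang 79.6 w 85.3 tool cm [-0.27  0.17  5.89] twist -0.007 F [ 0.59  0.4  -0.4 ] T [ 0.032 -0.011  0.039] j [-0.96  0.45  0.4   1.53 -0.18  1.19 -0.71]
```

Call:
arm_command(
  slide=[
    [-0.3,0.2,2],
    [0,0,2],
    [0,0,1.8],
    [0,0,0],
    [0,0,0],
  ],
  twist=[0,0,0,0,0],
)

```text
time_s: 3.82
ee_pos: [540.0, 353.3, 101.6]
eef_rot: [-0.0, 0.766, 0.643, -0.001]
ft_force: [0.3, -0.1, 0.1]
width: 85.5
```

Call:
arm_command(
  slide=[
    [0,0,0],
    [0,0,0],
    [0,0,0],
    [0,0,0],
    [0,0,0],
  ],
  twist=[0,0,0,0,0],
  jaw=0,
)

```text
time_s: 4.23
ee_pos: [540.6, 353.7, 102.6]
eef_rot: [-0.0, 0.766, 0.642, 0.0]
ft_force: [-0.3, 0.5, 0.2]
width: 25.2
```

Call:
arm_command(
  slide=[
    [0,0,0],
    [0,0,0],
    [0,0,0],
  ],
  twist=[0,0,0],
)

```text
time_s: 4.48
ee_pos: [537.8, 354.5, 102.6]
eef_rot: [-0.002, 0.766, 0.643, -0.002]
ft_force: [-14.8, -2.7, 11.8]
width: 13.5
```

```bash
python3 go.py 540 354 101 170
```

```text
t 4.48 pos [537.8 354.5 102.6] xang 80.0 w 13.5 tool cm [-0.01  0.22  0.16] twist -1.57 F [-14.81  -2.69  11.77] T [-0.439  2.921  0.045] j [-0.94  0.51  0.38  1.59 -0.21  1.09 -0.68]
```

Call:
arm_command(
  slide=[
    [0,-0.25,0],
    [0,0,0],
    [0,0,0],
    [0,0,0],
    [0,0,0],
  ],
  twist=[0,-0.12,-0.12,-0.12,-0.12],
)

```text
time_s: 4.9
ee_pos: [539.5, 354.5, 102.7]
eef_rot: [0.001, 0.59, 0.808, 0.002]
ft_force: [9.1, 4.6, -4.9]
width: 12.9
```

Call:
arm_command(
  slide=[
    [0,0,0],
    [0,0,0],
    [0,0,0],
    [0,0,0],
    [0,0,0],
  ],
  twist=[-0.12,-0.12,-0.12,-0.12,-0.12],
)

```text
time_s: 5.32
ee_pos: [541.4, 355.9, 102.8]
eef_rot: [0.003, 0.324, 0.946, 0.004]
ft_force: [19.5, 12.4, -15.1]
width: 13.4
```

Call:
arm_command(
  slide=[
    [0,0,0],
    [0,0,0],
    [0,0,0],
    [0,0,0],
    [0,0,0],
  ],
  twist=[-0.12,-0.12,-0.12,-0.12,-0.02],
)

```text
time_s: 5.73
ee_pos: [542.1, 357.8, 102.9]
eef_rot: [0.005, 0.079, 0.997, 0.005]
ft_force: [24.1, 19.1, -18.4]
width: 13.1
```

```bash
python3 go.py 540 354 101 170
```

```text
t 5.73 pos [542.1 357.8 102.9] xang 170.9 w 13.1 tool cm [ 0.15 -0.41  0.18] twist 0.016 F [ 24.15  19.12 -18.39] T [ 4.052 -4.958 -0.091] j [-0.71  0.49  0.08  1.57 -0.04  1.07  0.79]
```

Call:
arm_command(
  slide=[
    [0,0,0],
    [0,0,0],
    [0,0,0],
    [0,0,0],
    [0,0,-2],
  ],
  twist=[0,0,0,0,0],
  jaw=1,
)

```text
time_s: 6.15
ee_pos: [535.9, 352.5, 118.4]
eef_rot: [-0.002, 0.083, 0.997, -0.002]
ft_force: [-0.8, -0.4, -0.8]
width: 72.6
```

Call:
arm_command(
  slide=[
    [0,0,-3],
    [0,0,-3],
    [0,-3.5,0],
    [0,-3.5,0],
    [0,-3.5,0],
  ],
  twist=[0,0,0,0,0],
)

```text
time_s: 6.57
ee_pos: [520.1, 249.3, 182.4]
eef_rot: [0.0, 0.083, 0.997, 0.0]
ft_force: [0.1, 0.2, -0.5]
width: 85.3
```

```bash
python3 go.py 492 74 150 176.1
python3 - <<'E'
from h import *
b=imaging.grab_frame("top");cv2.imwrite("pics/t4.png",cv2.resize(b[150:270,80:280],(800,480),interpolation=cv2.INTER_CUBIC))
E
```

```text
t 6.57 pos [520.1 249.3 182.4] xang 170.5 w 85.3 tool cm [ -0.13 -17.76   3.23] twist -0.098 F [ 0.09  0.19 -0.45] T [-0.029  0.002  0.022] j [-0.63  0.27  0.12  1.69 -0.03  1.18  0.9 ]
```

View pics/t4.png

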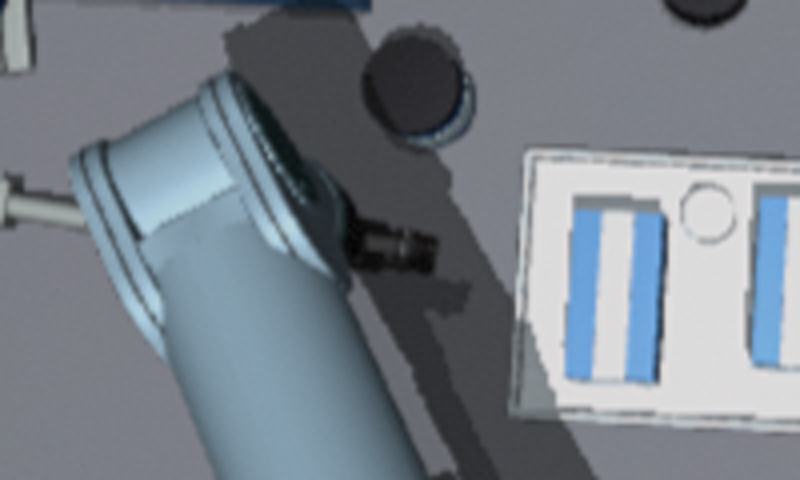

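Call:
arm_command(
  slide=[
    [-0.1,-3.5,0.6],
    [0,-3.5,0.6],
    [0,-3.5,0.6],
    [0,-3.5,0.6],
    [0,-3.5,0.6],
  ],
  twist=[0,0,0,0,-0.098],
)

```text
time_s: 7.03
ee_pos: [491.7, 76.1, 151.9]
eef_rot: [0.0, 0.035, 0.999, 0.0]
ft_force: [1.3, 0.4, 0.2]
width: 85.3
```

Call:
arm_command(
  slide=[
    [0,0,0],
    [0,0,0],
  ],
  twist=[0,0],
)

```text
time_s: 7.2
ee_pos: [492.0, 75.6, 152.0]
eef_rot: [-0.0, 0.036, 0.999, -0.0]
ft_force: [-1.2, -0.3, 0.1]
width: 85.4
```

```bash
python3 go.py 492 76 38 176.1
python3 - <<'E'
from h import *
b=imaging.grab_frame("top");a=imaging.grab_frame("scene");b=cv2.resize(b[170:250,90:270],(800,356),interpolation=cv2.INTER_CUBIC);a=cv2.resize(a[130:250,250:450],(800,480))[:,:,:][:244]
cv2.imwrite("pics/t5.png",np.vstack([b,cv2.resize(a,(800,244))])[:,:,::-1])
E
```

```text
t 7.2 pos [492.   75.6 152. ] xang 175.8 w 85.4 tool cm [ 0.    0.04 11.4 ] twist -0.005 F [-1.2  -0.35  0.11] T [ 0.043 -0.    -0.05 ] j [-0.44  0.13  0.21  1.92 -0.03  1.09  1.28]
```

View pics/t5.png

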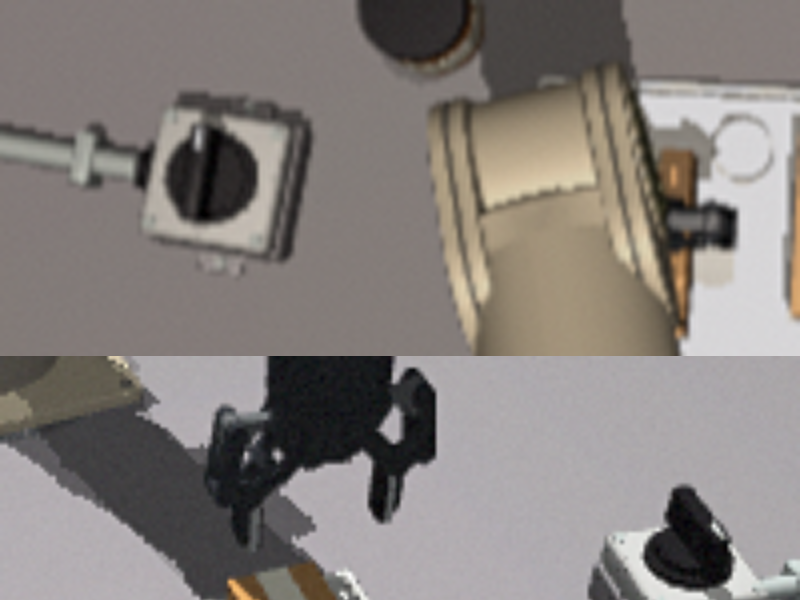

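The top crop shows the bar at about (200,165), square to the conduit, so the isolator is off. Now carton_a.

Call:
arm_command(
  slide=[
    [0,0,3],
    [0,0,3],
    [0,0,3],
    [0,0,2.4],
    [0,0,0],
  ],
  twist=[0,0,0,0,0],
)

```text
time_s: 7.72
ee_pos: [489.6, 78.6, 33.9]
eef_rot: [-0.003, 0.033, 0.999, -0.001]
ft_force: [-1.1, 0.3, 0.1]
width: 85.4
```

Call:
arm_command(
  slide=[
    [0,0,0],
    [0,0,0],
    [0,0,0],
    [0,0,0],
    [0,0,0],
  ],
  twist=[0,0,0,0,0],
  jaw=0,
  grip_force=50,
)

```text
time_s: 8.13
ee_pos: [493.4, 78.3, 39.5]
eef_rot: [0.001, 0.034, 0.999, 0.001]
ft_force: [-1.3, 1.1, 6.9]
width: 65.2
```

```bash
python3 go.py 492 76 38 176.1
```

```text
t 8.13 pos [493.4  78.3  39.5] xang 176.1 w 65.2 tool cm [ 0.13 -0.23  0.15] twist -0.001 F [-1.34  1.12  6.92] T [-0.101  0.405  0.025] j [-0.42  0.29  0.19  2.01 -0.08  0.84  1.32]
```

Create tq.py:
```python
from h import *
T=[];F=[]
for i in range(6):
    imaging.grab_frame("top");s,M=st();T.append(M.T@s["torque"]);F.append(s["ft_force"])
print("t",round(s["time_s"],2),"pos",np.round(s["ee_pos"],1),"toolT",np.mean(T,0).round(3),"sd",np.std(T,0).round(3),"F",np.mean(F,0).round(2),"w",round(s["width"],1))
```

```text
(no output)
```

Call:
arm_command(
  slide=[
    [0,0,-1],
    [0,0,-2],
    [0,0,-3],
    [0,0,-3],
    [0,0,-2],
  ],
  twist=[0,0,0,0,0],
)

```text
time_s: 8.55
ee_pos: [493.0, 77.6, 151.4]
eef_rot: [0.001, 0.035, 0.999, 0.0]
ft_force: [0.7, -0.3, -2.2]
width: 65.3
```

Call:
arm_command(
  slide=[
    [0,0,0],
    [0,0,0],
  ],
  twist=[0,0],
)

```text
time_s: 8.72
ee_pos: [492.9, 77.7, 149.2]
eef_rot: [0.001, 0.034, 0.999, 0.001]
ft_force: [0.3, 0.2, -3.3]
width: 65.3
```

```bash
python3 tq.py
```

```text
t 9.02 pos [491.8  77.5 146.9] toolT [-0.004  0.012 -0.018] sd [0.014 0.013 0.028] F [-0.04 -0.1  -3.44] w 65.6
```

Call:
arm_command(
  slide=[
    [-1,0,0],
    [-2,0,0],
    [-3,0,0],
    [-4,0,0],
    [0,0,0],
  ],
  twist=[0,0,0,0,0],
)

```text
time_s: 9.43
ee_pos: [597.4, 69.8, 145.9]
eef_rot: [0.001, 0.035, 0.999, -0.001]
ft_force: [-2.6, 0.3, -3.5]
width: 65.3
```

Call:
arm_command(
  slide=[
    [0,0,0],
    [0,0,0],
    [0,0,0],
    [0,0,0],
  ],
  twist=[0,0,0,0],
)

```text
time_s: 9.77
ee_pos: [591.7, 71.0, 148.3]
eef_rot: [0.0, 0.034, 0.999, 0.0]
ft_force: [-0.1, -0.5, -2.1]
width: 65.6
```

```bash
python3 tq.py
```

```text
t 10.07 pos [592.1  70.9 148.3] toolT [ 0.01  -0.022 -0.005] sd [0.015 0.035 0.023] F [-0.19 -0.27 -2.67] w 65.5
```

Call:
arm_command(
  slide=[
    [1,0,0],
    [2,0,0],
    [3,0,0],
    [4,0,0],
    [0,0,0],
  ],
  twist=[0,0,0,0,0],
)

```text
time_s: 10.48
ee_pos: [484.8, 77.6, 145.9]
eef_rot: [-0.004, 0.034, 0.999, -0.0]
ft_force: [0.1, -0.2, -2.2]
width: 65.0
```

Call:
arm_command(
  slide=[
    [0,0,0],
    [0,0,0],
    [0,0,0],
    [0,0,0],
  ],
  twist=[0,0,0,0],
)

```text
time_s: 10.82
ee_pos: [493.4, 77.6, 148.2]
eef_rot: [0.0, 0.035, 0.999, 0.0]
ft_force: [0.3, 0.2, -2.3]
width: 65.5
```

```bash
python3 tq.py
```

```text
t 11.12 pos [492.6  77.6 147.9] toolT [ 0.01  -0.003  0.014] sd [0.024 0.031 0.039] F [-0.2  -0.02 -3.  ] w 65.3
```

Call:
arm_command(
  slide=[
    [0,0,3],
    [0,0,3],
    [0,0,3],
    [0,0,1.5],
    [0,0,0],
  ],
  twist=[0,0,0,0,0],
)

```text
time_s: 11.53
ee_pos: [491.2, 77.3, 40.4]
eef_rot: [-0.002, 0.034, 0.999, -0.001]
ft_force: [-0.0, 0.1, -2.8]
width: 65.2
```

Call:
arm_command(
  slide=[
    [0,0,0.3],
    [0,0,0.1],
    [0,0,0],
    [0,0,0],
  ],
  twist=[0,0,0,0],
)

```text
time_s: 11.87
ee_pos: [492.8, 77.8, 39.5]
eef_rot: [0.0, 0.034, 0.999, 0.0]
ft_force: [0.7, 0.3, -3.4]
width: 65.3
```

```bash
python3 go.py 493.4 78.3 39.5 176.1
```

```text
t 11.87 pos [492.8  77.8  39.5] xang 176.1 w 65.3 tool cm [-0.06  0.06  0.  ] twist -0.001 F [ 0.69  0.34 -3.44] T [-0.023 -0.006  0.011] j [-0.43  0.29  0.2   2.01 -0.08  0.84  1.32]
```

Call:
arm_command(
  slide=[
    [0,0,0.15],
    [0,0,0.1],
    [0,0,0],
    [0,0,0],
  ],
  twist=[0,0,0,0],
)

```text
time_s: 12.2
ee_pos: [493.2, 77.9, 38.5]
eef_rot: [0.001, 0.034, 0.999, 0.0]
ft_force: [-8.5, 0.3, 20.4]
width: 65.4
```

```bash
python3 go.py 493.4 78.3 39.5 176.1
```

```text
t 12.2 pos [493.2  77.9  38.5] xang 176.1 w 65.4 tool cm [-0.02  0.05 -0.1 ] twist -0.001 F [-8.48  0.26 20.41] T [-0.822  1.865  0.007] j [-0.43  0.29  0.2   2.01 -0.08  0.84  1.32]
```

Call:
arm_command(
  slide=[
    [0,0,0],
    [0,0,0],
    [0,0,0],
    [0,0,-1],
    [0,0,-3],
  ],
  twist=[0,0,0,0,0],
  jaw=1,
)

```text
time_s: 12.62
ee_pos: [490.0, 77.1, 74.2]
eef_rot: [-0.003, 0.034, 0.999, -0.001]
ft_force: [-0.4, 0.6, 0.1]
width: 85.1
```

Call:
arm_command(
  slide=[
    [0,0,-4],
    [0,0,-3],
    [0,-3.5,0],
    [0,-3.5,0],
    [0,-3.5,0],
  ],
  twist=[0,0,0,0,0],
)

```text
time_s: 13.03
ee_pos: [485.4, -28.0, 148.0]
eef_rot: [0.001, 0.034, 0.999, 0.0]
ft_force: [1.4, 0.9, -0.6]
width: 85.2
```

Call:
arm_command(
  slide=[
    [-1.5,-3.5,0],
    [0,0,0],
    [0,0,0],
  ],
  twist=[0,0,0],
)

```text
time_s: 13.28
ee_pos: [498.0, -65.3, 147.2]
eef_rot: [0.0, 0.036, 0.999, -0.0]
ft_force: [-0.5, 0.8, 0.1]
width: 85.5
```

```bash
python3 go.py 498 -63 37 176.1
```

```text
t 13.28 pos [498.  -65.3 147.2] xang 175.8 w 85.5 tool cm [ 0.02  0.23 11.02] twist -0.005 F [-0.45  0.82  0.07] T [ 0.02   0.021 -0.017] j [-0.28  0.15  0.34  1.93 -0.06  1.08  1.59]
```

Call:
arm_command(
  slide=[
    [0,0.2,3],
    [0,0,3],
    [0,0,3],
    [0,0,1.9],
    [0,0,0],
  ],
  twist=[0,0,0,0,0],
)

```text
time_s: 13.7
ee_pos: [495.3, -59.6, 34.2]
eef_rot: [-0.003, 0.033, 0.999, 0.0]
ft_force: [-0.2, 0.1, -0.5]
width: 85.5
```

Call:
arm_command(
  slide=[
    [0,0,0],
    [0,0,0],
    [0,0,0],
    [0,0,0],
    [0,0,0],
  ],
  twist=[0,0,0,0,0],
  jaw=0,
)

```text
time_s: 14.12
ee_pos: [498.9, -60.7, 39.0]
eef_rot: [0.001, 0.034, 0.999, 0.0]
ft_force: [-1.5, 1.5, 8.3]
width: 65.3
```

```bash
python3 go.py 498 -63 37 176.1
```

```text
t 14.12 pos [498.9 -60.7  39. ] xang 176.1 w 65.3 tool cm [ 0.08 -0.24  0.2 ] twist -0.0 F [-1.47  1.53  8.34] T [0.047 0.5   0.055] j [-0.25  0.31  0.32  2.01 -0.13  0.84  1.64]
```

Call:
arm_command(
  slide=[
    [0,0,-1],
    [0,0,-2],
    [0,0,-3],
    [0,0,-3],
    [0,0,-2],
  ],
  twist=[0,0,0,0,0],
)

```text
time_s: 14.53
ee_pos: [498.4, -61.4, 151.0]
eef_rot: [0.001, 0.035, 0.999, 0.0]
ft_force: [0.6, -0.7, -2.9]
width: 65.6
```

Call:
arm_command(
  slide=[
    [0,0,0],
    [0,0,0],
    [-1,0,0],
    [-2,0,0],
    [-3,0,0],
  ],
  twist=[0,0,0,0,0],
)

```text
time_s: 14.95
ee_pos: [556.9, -65.2, 146.1]
eef_rot: [-0.001, 0.034, 0.999, 0.0]
ft_force: [0.4, 0.2, -1.6]
width: 65.1
```

Call:
arm_command(
  slide=[
    [-4,0,0],
    [0,0,0],
    [0,0,0],
    [0,0,0],
    [0,0,0],
  ],
  twist=[0,0,0,0,0],
)

```text
time_s: 15.37
ee_pos: [596.7, -68.1, 146.7]
eef_rot: [-0.001, 0.035, 0.999, 0.0]
ft_force: [-0.1, 0.1, -1.9]
width: 65.4
```

```bash
python3 tq.py
```

```text
t 15.67 pos [597.5 -67.8 147.9] toolT [-0.001  0.014  0.035] sd [0.027 0.026 0.019] F [-0.   -0.41 -2.4 ] w 65.5
```

Call:
arm_command(
  slide=[
    [1,0,0],
    [2,0,0],
    [3,0,0],
    [4,0,0],
    [0,0,0],
  ],
  twist=[0,0,0,0,0],
)

```text
time_s: 16.08
ee_pos: [489.8, -61.2, 145.3]
eef_rot: [-0.004, 0.035, 0.999, 0.001]
ft_force: [0.6, -1.1, -2.4]
width: 65.3
```

Call:
arm_command(
  slide=[
    [0,0,0],
    [0,0,0],
    [0,0,0],
    [0,0,0],
  ],
  twist=[0,0,0,0],
)

```text
time_s: 16.42
ee_pos: [498.9, -61.1, 147.8]
eef_rot: [0.0, 0.034, 0.999, -0.0]
ft_force: [0.2, -0.7, -3.0]
width: 65.2
```

```bash
python3 tq.py
```

```text
t 16.72 pos [498.1 -61.1 147.4] toolT [-0.025 -0.004  0.024] sd [0.023 0.015 0.025] F [-0.22 -0.25 -2.25] w 65.7
```

Call:
arm_command(
  slide=[
    [0,0,3],
    [0,0,3],
    [0,0,3],
    [0,0,1.5],
    [0,0,0.3],
  ],
  twist=[0,0,0,0,0],
)

```text
time_s: 17.13
ee_pos: [496.5, -61.0, 37.9]
eef_rot: [-0.002, 0.034, 0.999, 0.0]
ft_force: [-20.1, 3.3, 36.4]
width: 65.2
```

Call:
arm_command(
  slide=[
    [0,0,0.15],
    [0,0,0.1],
    [0,0,0],
    [0,0,0],
  ],
  twist=[0,0,0,0],
)

```text
time_s: 17.47
ee_pos: [497.7, -61.1, 38.0]
eef_rot: [-0.001, 0.035, 0.999, 0.0]
ft_force: [-9.0, 2.2, 16.3]
width: 65.4
```

```bash
python3 go.py 498 -63 37 176.1
```

```text
t 17.47 pos [497.7 -61.1  38. ] xang 176.0 w 65.4 tool cm [-0.05 -0.18  0.1 ] twist -0.001 F [-8.99  2.18 16.34] T [-0.265  2.121 -0.079] j [-0.26  0.31  0.33  2.01 -0.13  0.85  1.64]
```

Call:
arm_command(
  slide=[
    [0,0,0],
    [0,0,0],
    [0,0,0],
    [0,0,-1],
    [0,0,-3],
  ],
  twist=[0,0,0,0,0],
  jaw=1,
)

```text
time_s: 17.88
ee_pos: [495.6, -60.9, 74.8]
eef_rot: [-0.003, 0.034, 0.999, -0.0]
ft_force: [-0.6, -0.0, -0.2]
width: 85.7
```

Call:
arm_command(
  slide=[
    [0,0,-4],
    [0,0,-3],
    [0,-3.4,0],
    [0,-3.4,0],
    [0,-3.4,0],
  ],
  twist=[0,0,0,0,0],
)

```text
time_s: 18.3
ee_pos: [491.3, -163.8, 148.6]
eef_rot: [0.001, 0.034, 0.999, 0.0]
ft_force: [-0.5, 0.0, 0.4]
width: 85.6
```

Call:
arm_command(
  slide=[
    [1,-3.0,0],
    [0,0,0],
    [0,0,0],
  ],
  twist=[0,0,0],
)

```text
time_s: 18.55
ee_pos: [478.2, -194.0, 147.7]
eef_rot: [0.0, 0.036, 0.999, -0.0]
ft_force: [0.3, -0.1, 0.0]
width: 85.4
```

```bash
python3 go.py 479 -195 37 176.1
```

```text
t 18.55 pos [ 478.2 -194.   147.7] xang 175.8 w 85.4 tool cm [-0.08 -0.09 11.07] twist -0.005 F [ 0.3  -0.09  0.  ] T [ 0.055 -0.021  0.034] j [-0.12  0.18  0.46  1.9  -0.09  1.08  1.87]
```

Call:
arm_command(
  slide=[
    [-0.1,-0.1,3],
    [0,0,3],
    [0,0,3],
    [0,0,1.9],
    [0,0,0],
  ],
  twist=[0,0,0,0,0],
)

```text
time_s: 18.97
ee_pos: [477.8, -191.0, 34.7]
eef_rot: [-0.003, 0.033, 0.999, 0.001]
ft_force: [-1.2, -0.3, -0.2]
width: 85.6
```

Call:
arm_command(
  slide=[
    [0,0,0],
    [0,0,0],
    [0,0,0],
    [0,0,0],
    [0,0,0],
  ],
  twist=[0,0,0,0,0],
  jaw=0,
)

```text
time_s: 19.38
ee_pos: [480.9, -193.0, 39.5]
eef_rot: [0.001, 0.034, 0.999, 0.0]
ft_force: [-1.2, 2.3, 7.1]
width: 65.7
```

```bash
python3 go.py 479 -195 37 176.1
```

```text
t 19.38 pos [ 480.9 -193.    39.5] xang 176.1 w 65.7 tool cm [ 0.18 -0.21  0.25] twist -0.0 F [-1.17  2.32  7.14] T [0.32  0.366 0.083] j [-0.08  0.35  0.43  1.97 -0.19  0.86  1.95]
```

Call:
arm_command(
  slide=[
    [0,0,-1],
    [0,0,-2],
    [0,0,-3],
    [0,0,-3],
    [0,0,-2],
  ],
  twist=[0,0,0,0,0],
)

```text
time_s: 19.8
ee_pos: [480.2, -193.7, 151.4]
eef_rot: [0.001, 0.035, 0.999, -0.0]
ft_force: [0.2, 0.1, -3.2]
width: 65.4
```

Call:
arm_command(
  slide=[
    [0,0,0],
    [0,0,0],
    [-1,0,0],
    [-2,0,0],
    [-3,0,0],
  ],
  twist=[0,0,0,0,0],
)

```text
time_s: 20.22
ee_pos: [538.7, -197.3, 146.7]
eef_rot: [-0.001, 0.035, 0.999, 0.001]
ft_force: [-0.1, 0.0, -1.2]
width: 65.2
```

Call:
arm_command(
  slide=[
    [-4,0,0],
    [0,0,0],
    [0,0,0],
    [0,0,0],
    [0,0,0],
  ],
  twist=[0,0,0,0,0],
)

```text
time_s: 20.63
ee_pos: [578.5, -200.2, 147.2]
eef_rot: [-0.001, 0.035, 0.999, 0.0]
ft_force: [-0.0, -1.1, -2.4]
width: 65.6
```

```bash
python3 tq.py
```

```text
t 20.93 pos [ 579.3 -200.   148.4] toolT [-0.017  0.081  0.002] sd [0.022 0.035 0.024] F [ 0.34 -0.15 -2.5 ] w 65.0
```

Call:
arm_command(
  slide=[
    [1,0,0],
    [2,0,0],
    [3,0,0],
    [4,0,0],
    [0,0,0],
  ],
  twist=[0,0,0,0,0],
)

```text
time_s: 21.35
ee_pos: [471.6, -193.3, 146.1]
eef_rot: [-0.003, 0.036, 0.999, 0.002]
ft_force: [0.2, 0.1, -3.6]
width: 65.5
```

Call:
arm_command(
  slide=[
    [0,0,0],
    [0,0,0],
    [0,0,0],
    [0,0,0],
  ],
  twist=[0,0,0,0],
)

```text
time_s: 21.68
ee_pos: [480.8, -193.1, 148.3]
eef_rot: [0.0, 0.034, 0.999, -0.0]
ft_force: [0.4, 0.7, -2.1]
width: 65.5
```

```bash
python3 tq.py
```

```text
t 21.98 pos [ 480.  -193.1  147.9] toolT [-0.006 -0.075 -0.014] sd [0.011 0.029 0.045] F [-0.14  0.19 -2.99] w 65.3
```

carton_c rattles: its moment about tool y swung from +0.08 to −0.075 N m, while a and b stayed within 0.02. I'll hold it out past the tray.

Call:
arm_command(
  slide=[
    [-1,0,-0.5],
    [-2,0.5,-0.5],
    [-3,0.5,-1],
    [-3,1,-1],
    [-3,0.5,-0.5],
  ],
  twist=[0,0,0,0,0],
)

```text
time_s: 22.4
ee_pos: [603.2, -175.3, 184.1]
eef_rot: [0.001, 0.034, 0.999, 0.0]
ft_force: [0.6, -0.5, -2.1]
width: 65.4
```

Call:
arm_command(
  slide=[
    [-2.5,0.5,0],
    [-1.7,0.5,0],
    [-1,0,0],
    [0,0,0],
    [0,0,0],
  ],
  twist=[0,0,0,0,0],
)

```text
time_s: 22.82
ee_pos: [653.6, -170.2, 182.3]
eef_rot: [-0.001, 0.034, 0.999, -0.0]
ft_force: [-0.6, 0.4, -2.9]
width: 65.3
```

Call:
arm_command(
  slide=[
    [0,0,0],
    [0,0,0],
    [0,0,0],
    [0,0,0],
    [0,0,0],
  ],
  twist=[0,0,0,0,0],
)

```text
time_s: 23.23
ee_pos: [653.6, -170.1, 183.2]
eef_rot: [0.0, 0.035, 0.999, 0.0]
ft_force: [0.3, -0.0, -3.3]
width: 65.3
```

```bash
python3 tq.py
python3 - <<'E'
from h import *
b=imaging.grab_frame("top");a=imaging.grab_frame("scene")
v=np.hstack([cv2.resize(a,(400,300)),cv2.resize(b,(400,300))]);v=np.vstack([v,cv2.resize(b[160:260,90:390],(800,267),interpolation=cv2.INTER_CUBIC)])
cv2.imwrite("pics/f.png",v[:,:,::-1])
from refine import cartons
for o in cartons():print(o)
E
```

```text
t 23.53 pos [ 653.8 -170.   183. ] toolT [0.016 0.06  0.03 ] sd [0.019 0.03  0.037] F [-0.03 -0.03 -2.8 ] w 65.3
(0.97, array([492.5,  75.1]), array([ 69.7, 122.4]), 85.7)
(0.62, array([525.9, -36.2]), array([20. , 71.8]), 73.1)
(0.41, array([550.6,   5. ]), array([38. , 35.7]), 44.1)
```

View pics/f.png

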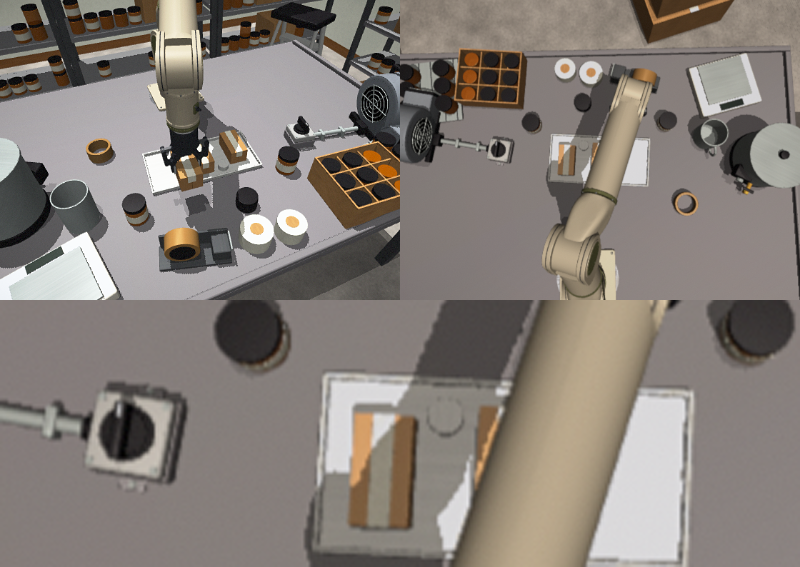

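The view shows carton_c held level beyond the tray, carton_a and what shows of carton_b upright on it, the handle square to the conduit and the tin unmoved. The moment has shifted back to +0.06, which confirms the rattle again.

```bash
python3 -c "
from workcell import r
print(r.close_job())"
```

```text
the job is handed in; nothing more can be done
None
```

I switched the isolator off, found that carton_c is the one that rattles, and handed the job in with the arm still holding it out past the tray. The clock read about 24 s of the 72 s allowed.

- **Isolator:** I turned the handle anticlockwise before touching any carton. Pictures taken after turning it and at the end show the bar square to the conduit.
- **Finding the rattle:** I could only shake the cartons lengthwise, because the arm commands cannot tip the tool. The moment on the tool changed by about 0.02 N m for carton_a and carton_b, but by about 0.16 N m for carton_c. It swung back again when I carried carton_c out. That is more than the 0.11 N m stated, with noise of about 0.03.
- **Quiet cartons:** I set carton_a and carton_b back where they stood, and each touched the tray before I let go. The last picture puts carton_a within about 1 mm of its starting place.
- **Final hold:** carton_c is level, with its middle about 170 mm beyond the tray's middle (the far edge is at 100 mm). Its underside is roughly 145 mm above the bench, and it is gripped at 65 mm opening.

**Not fully checked:** the arm hid most of carton_b and the wick spool in the last top picture, so carton_b's place rests mainly on the contact force and tool position at release. I checked the other bystanders only by eye, and saw none displaced.

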